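# Set up the power-cut lamp on the wardrobe shelf

## Task

Get the heavy lamp ready for tonight's power cut: first put every small thing lying in front of it (torch, padlock, tin, hair clip, whichever are there) into the wooden tray, then walk the lamp forward by pushing on its left rear corner and then its right, in turn, until its front edge sits square on the near edge of the paper tape and within the tape's length. There, turn the aim screw bit by bit until the pointer meets the brass mark, and last press the rubber switch fully in and let go. Do not tip or lift the lamp, and leave the other things on the shelf where they are.

Things in the scene. Friction and masses are not known exactly. Their poses are not given: they have to be found in the camera images.
- torch_mid (a point): Centre of a red pocket torch lying flat, 85 mm long (its x axis), 28 mm wide and high; it does not roll. One of the small things to clear; may be absent (None).
- padlock_mid (a point): Centre of a steel padlock lying flat, 20 mm thick. Its body is 42 mm wide (y) and runs from 32 mm behind this point to 8 mm ahead of it (x); the shackle reaches 33 mm ahead. Grip its body across the 42 mm, about 10 mm behind this point. To clear; may be absent.
- tin_mid (a point): Centre of a round aluminium tin standing upright, 46 mm diameter, 30 mm high. To clear; may be absent.
- clip_mid (a point): Centre of a clear plastic hair clip lying flat, 72 mm long (x), 24 mm wide (y), 24 mm high. To clear; may be absent.
- tray: Open wooden tray, fixed to the shelf, either left or right of the lamp. 220 mm along its x, 200 mm along its y, 26 mm high, walls and floor 5 mm. Origin: centre of its underside.
- line: Straight strip of paper tape stuck flat on the shelf ahead of the lamp, 300 mm long and 14 mm wide. Origin: middle of the edge that is nearer the robot, on the shelf; x points forward (away from the robot, towards the shelf's front edge), y runs along the tape. The lamp's front foot edge belongs on this near edge.
- lamp: Heavy low rechargeable lamp, 1.4 to 2.1 kg, slides on the shelf when pushed with about 8 to 20 N. Box base 110 mm deep (x), 220 mm wide (y), 45 mm high; nothing on it is higher than 70 mm. Origin: centre of its underside; x points forward to its front face. It starts 80 to 105 mm short of the tape, turned 5 to 13 degrees to the left, so that its left rear corner lags.
- lamp_front (a point): Middle of the lower edge of the lamp's front face (55 mm ahead of the lamp's origin).
- bump_l: Black rubber bumper on the lamp's left rear corner (+y side), 34 mm wide, 10 mm thick, from 10 to 40 mm above the shelf. Origin: its centre; its rear face lies 5 mm behind the origin (65 mm behind the lamp's origin). Pushing it forward moves the lamp forward and turns it to the right (clockwise from above).
- bump_r: The same bumper on the right rear corner (-y side). Pushing it forward turns the lamp to the left.
- aim_grip (a point): The aim screw: black round knob on top of the lamp near its right end, axis vertical, 32 mm diameter, 18 mm high (49 to 67 mm above the shelf). This point is on its axis, half-way up. The nearest other part on the lamp's top (lamp head, up to 66 mm high) begins 50 mm from the axis, towards the lamp's middle.
- aim (a joint): Angle of the aim screw in rad, positive anticlockwise from above; turns stiffly (about 0.04 N m) and stays where left, any amount from -4 to 4. It swivels the lamp head and pointer the same way, 0.15 rad for each rad of the screw.
- pointer_tip (a point): Tip of the thin white pointer that sticks out backwards from the swivelling black lamp head in the middle of the lamp's top. The swivel axis is vertical, 15 mm ahead of the lamp's centre; the tip is 47 mm behind it and 51 mm above the shelf. An anticlockwise turn of the screw moves the tip to the lamp's right (-y).
- mark_tip (a point): Near end of the small brass mark (16 mm long, 4 mm wide) on the lamp's top, on the same 47 mm circle; it starts to the right (-y) of the pointer. The pointer is aligned when its tip meets this point.
- switch (a joint): Travel of the lamp's black rubber press switch in m: 0 released, 0.006 fully down; springs back. Fully down takes 5 N.
- switch_top (a point): Centre of the top of the round press switch (24 mm diameter), on the lamp's top near its left end.
- lunchbox: Bystander: closed plastic lunch box, fixed, 178 x 198 mm, 56 mm high, on the side opposite the tray. Origin under its centre.
- cream: Bystander: cream jar, 64 mm diameter, 60 mm high. Origin under its centre.
- clock: Bystander: square alarm clock, 45 x 85 mm, 85 mm high. Origin under its centre.
- shoehorn: Bystander: green plastic shoe horn, 190 mm long, lying flat beyond the tape. Origin near its middle.
There are look-alikes about, which are no part of the job. There is more than one size of the part that bears torch_mid; the job needs the largest.

How it is judged (in metres and radians):
On the way, in this order (a step that is already met when the one before it is completed fails the run):
1. every small thing that was in front of the lamp lies in the tray (x of torch_mid in the frame of tray between -0.1 and 0.1 m and y of torch_mid in the frame of tray between -0.09 and 0.09 m and z of each of torch_mid, padlock_mid, tin_mid, clip_mid in the frame of tray below 0.055 m and x of padlock_mid in the frame of tray between -0.1 and 0.1 m and y of padlock_mid in the frame of tray between -0.09 and 0.09 m and x of tin_mid in the frame of tray between -0.1 and 0.1 m and y of tin_mid in the frame of tray between -0.09 and 0.09 m and x of clip_mid in the frame of tray between -0.1 and 0.1 m and y of clip_mid in the frame of tray between -0.09 and 0.09 m), for 0.3 s.
2. the lamp is pushed at its left rear corner (contact force between any of the fingers, the arm and bump_l above 1.5 N), for 0.05 s.
3. the lamp is pushed at its right rear corner (contact force between any of the fingers, the arm and bump_r above 1.5 N), for 0.05 s.
4. the lamp's front edge is on the near edge of the tape, square to it and within its length (x of lamp_front in the frame of line between -0.012 and 0.012 m and y of lamp_front in the frame of line between -0.045 and 0.045 m and angle between the x axis of lamp and the x axis of line, either way round below 0.12 rad and linear speed of lamp below 0.01 m/s), for 0.3 s.
5. the pointer has been brought to the mark (x of lamp_front in the frame of line between -0.012 and 0.012 m and y of lamp_front in the frame of line between -0.045 and 0.045 m and angle between the x axis of lamp and the x axis of line, either way round below 0.12 rad and horizontal distance between pointer_tip and mark_tip below 0.003 m), for 0.3 s.
6. the switch is pressed in (value of joint switch above 0.0042 m), for 0.05 s.
At the end, for the whole second after the job is handed in: Every small thing present lies in the tray (centre inside, under 55 mm high); the middle of the lamp's front edge is within 12 mm of the tape's near edge and 45 mm of its middle, square within 0.12 rad, flat and still; pointer tip within 3 mm of the mark; switch released (all of step 1 and all of step 5 and value of joint switch below 0.001 m and linear speed of lamp below 0.01 m/s and angle between lamp's own z axis and vertical below 0.05 rad); the robot touches nothing.
It fails at once if the lamp is tipped or lifted (angle between lamp's own z axis and vertical above 0.15 rad or height (world z) of lamp above 0.02 m).
It fails at once if one of the bystanders is moved more than 5 cm (distance of any of cream, clock, shoehorn from where it was at the start of the episode above 0.05 m).
Of torch, padlock, tin, clip only 2 to 4 are there at a start; the rules pass over those that are not, and their reading is None.
At some moment in a run one of torch, padlock, tin, clip may be knocked a few centimetres aside while the robot is not near it.
Once in a run the grip may slacken for a moment while it holds something.
It also fails if it takes over 210 s, if anything falls off the work surface, if the arm or the gripper's body presses on something with over 40 N, if the wrist force passes 120 N, or if a joint passes its speed limit or range.

## Robot

A 6-joint arm with a two-finger parallel gripper is mounted at the origin on the work surface. World frame = base frame: x ahead of the robot, y to its left, z up, the work surface at z = 0. Lengths are in m, angles in degrees, forces in N, time in s.
With the tool pointing down it reaches from about 0.325 to 0.775 m from the base axis. Payload 5.5 kg.
Tool frame: the origin (TCP) lies at the centre of the arm's flange, where the gripper is bolted on; the fingertips stand 182 mm ahead of it and the grasp point (between the pads) lies 163 mm ahead of it; z points along the fingers, y is the direction in which the jaws open and shut (so a half turn about z gives the same grasp; the last joint's range is limited). The gripper opens to 88 mm and grips with 3 to 60 N. Pads are 20 mm wide; open, the fingers measure 115 mm over their backs; the gripper's body (75 mm by 178 mm) begins 61 mm behind the grasp point.
Start: joints at [-80.14, 5.22, 70.514, -0, 104.267, -3.249], TCP at [0.136, -0.584, 0.405] pointing down, gripper open.
Joint ranges: [-164.24, 164.24], [-49.07, 125.15], [9.68, 141.18], [-86.29, 266.29], [3.28, 154.24], [-151.56, 151.56]. Speed limits (degrees/s): [147.25, 147.25, 172.46, 180, 180, 180].

## Interface

Orientations are given as [roll, pitch, yaw] about the fixed x, y, z axes, in that order (R = Rz(yaw) Ry(pitch) Rx(roll)).
In Python, from station import r gives the robot as it stands. The module is installed in compiled form; this text tells all that it offers. Calls block until the motion is done:
- r.reach(position, orientation): joint-space move of the TCP to a pose.
- r.servo_line(position, rotation=None, speed=0.15): straight line of the TCP; rotation=None keeps the orientation; speed is the mean speed in m/s.
- r.move_joints(angles): joint-space move.
- r.let_go() and r.grab(squeeze=None): open the fingers fully, or close them until they stop; squeeze is the grip in N (None keeps the last).
- r.wait(seconds).
- r.inverse_kinematics(position, orientation): joint angles nearest the present ones, or None.
- r.sense(): the state.
- r.snapshot(name): name is "scene" or "top" or "wrist"; returns a dict with "frame" (480x640x3 uint8, red, green, blue), "fx", "fy", "cx", "cy" (pixels), "R" (3x3) and "t" (3): a world point X has camera coordinates R X + t. Camera axes: x right, y down, z forward; pixel columns grow to the right and rows downward; lengths in m; the calibration is good to about 2 mm. A picture is of the moment at which its call begins. There is no depth.
A pose or a line that the arm cannot do raises r.IKError and nothing moves.
- r.hand_in(): hands the job in, once; it reports no verdict.
The state is a dict: "clock": time; "joints": joint angles; "joint_vel": joint speeds; "joint_torque": joint torques, N m; "tcp_pos": TCP position; "orientation": TCP orientation; "contact_force": force on the tool from outside, world axes, zero at the start; "torque": the same for the moment, N m; "opening": finger opening in m.
Only numpy, scipy, OpenCV 4.12 (cv2) and the standard library are available. Lean on these libraries where they do the work, as an engineer would, in place of code of your own. Each camera call takes 0.05 s, during which the arm holds its last target.

## Working session

There is one attempt and no reset: what is moved stays moved. The work goes in short steps, each a Python script; the robot and the scene stay as the last script left them, time stands still between calls to the robot, and variables do not carry over. Pictures are saved under pics/ and viewed, and the job is handed in when it is done.

```bash
mkdir -p pics; ls; cat > h.py <<'E'
import numpy as np, cv2
from station import r
def snap(name,fn):
    s=r.snapshot(name); cv2.imwrite('pics/'+fn+'.png',s['frame'][:,:,::-1]); 
    np.savez('pics/'+fn+'.npz',**{k:np.array(v) for k,v in s.items()}); return s
def load(fn): return dict(np.load('pics/'+fn+'.npz'))
def back(s,u,v,z):
    R=np.array(s['R']);t=np.array(s['t'])
    d=R.T@np.array([(u-s['cx'])/s['fx'],(v-s['cy'])/s['fy'],1.]); c=-R.T@t
    return c+d*(z-c[2])/d[2]
def proj(s,X):
    c=np.array(s['R'])@np.array(X)+np.array(s['t']); return s['fx']*c[0]/c[2]+s['cx'],s['fy']*c[1]/c[2]+s['cy']
E
python3 - <<'E'
from h import *
for n in ("scene","top","wrist"):
    s=snap(n,n+'0'); print(n,s['fx'],-np.array(s['R']).T@np.array(s['t']))
print(r.sense())
E
```

```text
pics
scene 570.3576392791305 [ 0.97461211 -0.59916281  0.81854849]
top 440.5800357372425 [0.54301514 0.01038501 0.9886267 ]
wrist 409.4452261658478 [ 0.20967242 -0.56681009  0.38361886]
{'clock': 0.15, 'joints': array([-8.01377675e+01,  5.25182498e+00,  7.05662903e+01, -7.01722159e-04,
        1.04268094e+02, -3.24851047e+00]), 'joint_vel': array([ 0.05492759, -0.22633969, -0.14664346,  0.15693712,  0.05177938,
        0.0164666 ]), 'joint_torque': array([ 1.66325084e-03, -4.47046244e+01, -4.06907272e+01,  6.99185394e-02,
        2.75107630e-02, -1.17207696e-04]), 'tcp_pos': array([ 0.13610459, -0.58439663,  0.40377824]), 'orientation': array([-1.79913891e+02, -4.20595880e-03,  1.31105674e+01]), 'contact_force': array([-0.23195642, -0.10178124, -0.04182026]), 'torque': array([0.00911547, 0.00236897, 0.04492613]), 'opening': 0.08792847362181677}
```

View pics/top0.png

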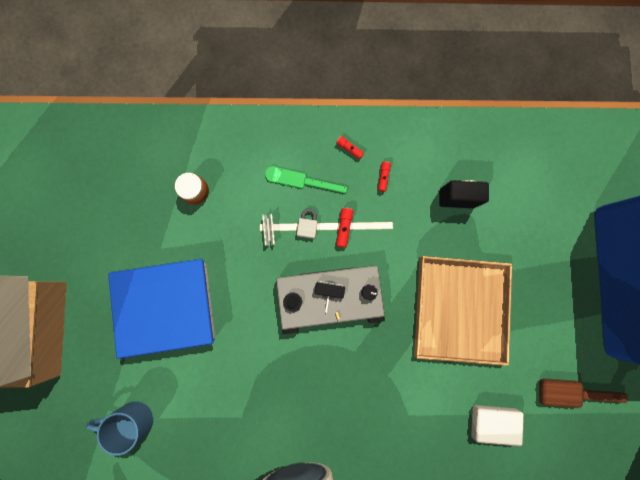

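View pics/scene0.png

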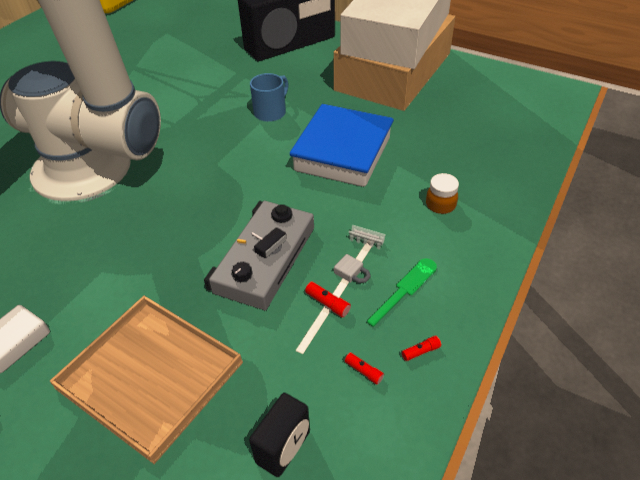

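The top view shows the large torch at (345,228), the padlock at (308,225) and the clip at (268,230). There is no tin. The tray is at (464,310) and the lamp at (331,300). Next I'll zoom in to measure.

```bash
python3 - <<'E'
from h import *
s=load('top0')
im=s['frame'][190:350,250:410,::-1]; cv2.imwrite('pics/z1.png',cv2.resize(im,None,fx=3.75*1,fy=3.75,interpolation=cv2.INTER_CUBIC))
im=s['frame'][240:380,400:530,::-1]; cv2.imwrite('pics/z2.png',cv2.resize(im,None,fx=4,fy=4,interpolation=cv2.INTER_CUBIC))
f=s['frame'].astype(int)
red=((f[...,0]>120)&(f[...,1]<60)&(f[...,2]<60)).astype(np.uint8)
n,l,st,c=cv2.connectedComponentsWithStats(red)
for i in range(1,n):
    if st[i,4]>30:
        ys,xs=np.where(l==i); P=np.array([back(s,x,y,.02)[:2] for x,y in zip(xs,ys)])
        (cx,cy),wh,a=cv2.minAreaRect((P*1000).astype(np.float32)); w,v=np.linalg.eigh(np.cov(P.T));print(c[i],P.mean(0),cx,cy,wh,a,np.degrees(np.arctan2(v[1,1],v[0,1])))
E
```

```text
[349.30366492 147.23560209] [ 0.84977489 -0.08167963] 849.6664428710938 -83.66887664794922 (62.9798583984375, 18.78199005126953) 55.68988800048828 53.217208384755764
[383.76666667 175.91428571] [ 0.78376159 -0.15901521] 783.0142822265625 -159.61721801757812 (19.052398681640625, 65.35044860839844) 82.44012451171875 170.78507707023476
[344.03225806 227.00537634] [ 0.66745199 -0.06827289] 666.2280883789062 -67.23722839355469 (25.40532875061035, 83.96283721923828) 78.66221618652344 170.17933909101708
```

View pics/z1.png

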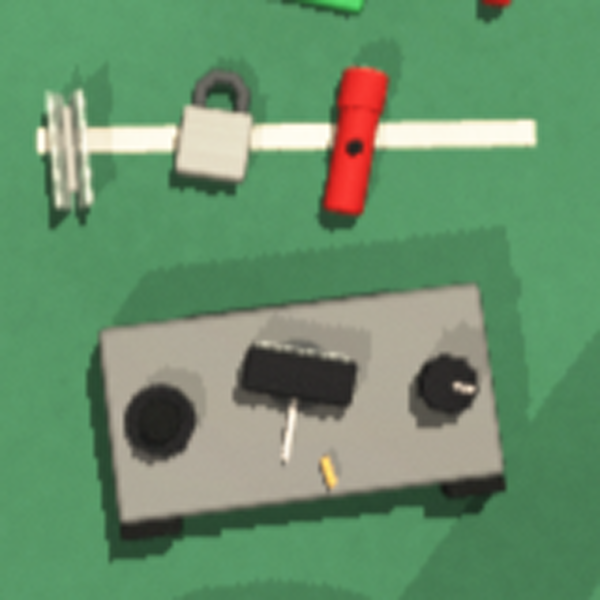

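View pics/z2.png

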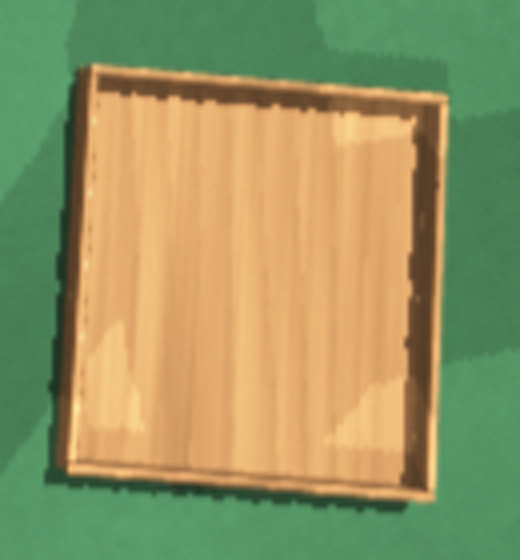

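The zoom gives me the padlock body, clip axis, tray rim corners and lamp corners. The padlock shackle points forward and the tray is nearly aligned with the world axes.

```bash
python3 - <<'E'
from h import *
s=load('top0')
q=lambda u,v,z,f=3.75,o=(250,190):back(s,(u+.5)/f+o[0]-.5,(v+.5)/f+o[1]-.5,z)[:2]
an=lambda a,b:np.degrees(np.arctan2(*(b-a)[::-1]))
# padlock
pc=np.mean([q(*p,.02) for p in [(187,104),(250,114),(245,183),(172,175)]],0)
print('pad',pc,an(q(172,175,.02),q(187,104,.02)),an(q(245,183,.02),q(250,114,.02)),an(pc,q(222,72,.02)))
print('clip',q(70,149,.018),an(q(73,207,.02),q(63,91,.02)))
print('torch',q(353,141,.02),an(q(344,213,.02),q(362,68,.02)))
T=[q(*p,.026,4,(400,240)) for p in [(92,66),(447,97),(434,498),(68,472)]]
print('tray',T,np.mean(T,0),an(T[3],T[0]),an(T[2],T[1]),np.linalg.norm(T[0]-T[3]),np.linalg.norm(T[0]-T[1]))
L=[q(*p,.045) for p in [(100,330),(477,285),(503,472),(120,521)]]
print('lamp',np.mean(L,0),an(L[3],L[0]),an(L[1],L[0]),an(L[2],L[3]),np.linalg.norm(L[0]-L[3]),np.linalg.norm(L[0]-L[1]))
a,b=q(37,155,0),q(537,147,0); print('line',a,b,(a+b)/2,an(b,a)-90,np.linalg.norm(a-b))
E
```

```text
pad [0.66500891 0.0148717 ] -11.606458191334537 -4.1554795837889404 -6.577894500057406
clip [0.66211355 0.09950985] 5.523279350132079
torch [ 0.66686842 -0.06766496] -7.477533195158528
tray [array([ 0.60223358, -0.24065643]), array([ 0.5850053 , -0.43779385]), array([ 0.3692997, -0.4196704]), array([ 0.38435136, -0.22156589])] [ 0.48522249 -0.32992164] -5.007389477321865 -4.8026747720923755 0.21871696553462694 0.197888789923955
lamp [ 0.51505548 -0.03489997] 6.512677207107425 96.6942490893423 96.89578609127804 0.10714545264894018 0.21650496082001272
line [0.66066619 0.12087206] [ 0.66592867 -0.18098256] [ 0.66329743 -0.03005525] 0.998783543243249 0.3019004918383119
```

```bash
cat >> h.py <<'E'
def down(x,y,z,yaw,**k): r.servo_line([x,y,z],[180,0,yaw],**k)
TR=np.array([0.4852,-0.3299]); TY=np.radians(-4.9)
def tray(x,y):
    c,s=np.cos(TY),np.sin(TY); return TR+np.array([c*x-s*y,s*x+c*y])
def st(m=''):
    s=r.sense(); print(m,'t',round(s['clock'],2),'tcp',np.round(s['tcp_pos'],4),'F',np.round(s['contact_force'],1),'open',round(s['opening'],4))
def pick(x,y,yaw,sq=20,z=.186):
    r.let_go(); r.reach([x,y,.30],[180,0,yaw]); down(x,y,z,yaw,speed=.15); st('at'); r.grab(sq); st('grab')
    down(x,y,.32,yaw,speed=.2); st('lift')
def place(x,y,yaw,z=.195):
    p=tray(x,y); r.reach([p[0],p[1],.32],[180,0,yaw]); st('over'); down(p[0],p[1],z,yaw,speed=.15); st('low'); r.let_go(); down(p[0],p[1],.32,yaw,speed=.25)
E
python3 - <<'E'
from h import *
pick(0.665,0.0149,-7,25)
snap('wrist','w1')
place(0,-0.062,85)
snap('top','top1')
E
```

```text
at t 4.11 tcp [0.6654 0.0148 0.1873] F [-0.1  0.  -0.2] open 0.088
grab t 4.88 tcp [0.665  0.0149 0.186 ] F [-0.4 -0.  -0.5] open 0.042
lift t 5.7 tcp [0.6648 0.0149 0.3181] F [ 0.3 -0.4 -2.6] open 0.042
over t 7.74 tcp [ 0.4802 -0.3913  0.3198] F [ 0.4 -0.7 -1.8] open 0.0419
low t 8.72 tcp [ 0.4803 -0.3919  0.1964] F [ 0.   0.5 -2. ] open 0.0418
```

View pics/top1.png

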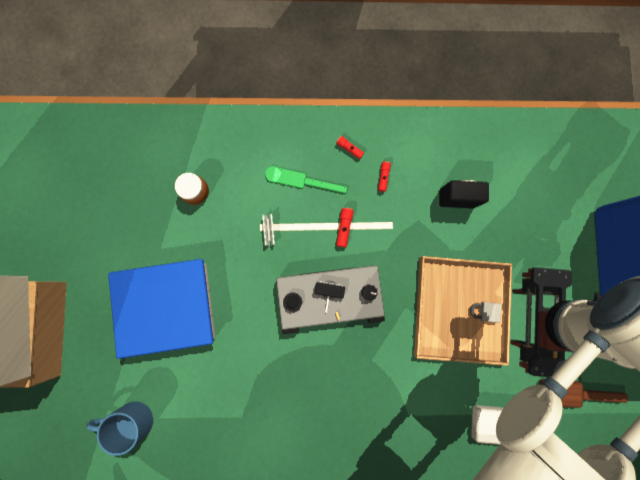

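The padlock is in the tray at (487,312). The torch at (345,228) and clip at (268,230) haven't moved, so the torch is next.

```bash
python3 - <<'E'
from h import *
pick(0.667,-0.068,-8.5,25)
place(.055,0,-5)
snap('top','top2')
E
```

```text
at t 13.32 tcp [ 0.6674 -0.0681  0.1874] F [ 0.1  0.3 -0.1] open 0.0877
grab t 14.27 tcp [ 0.667 -0.068  0.186] F [0.3 0.2 0.4] open 0.028
lift t 15.08 tcp [ 0.6668 -0.068   0.3182] F [-0.3 -0.3 -1.3] open 0.0278
over t 16.22 tcp [ 0.5406 -0.3338  0.3195] F [-0.5  0.9 -0.1] open 0.0277
low t 17.2 tcp [ 0.5405 -0.3347  0.1964] F [-0.1 -0.5 -0.5] open 0.0278
```

View pics/top2.png

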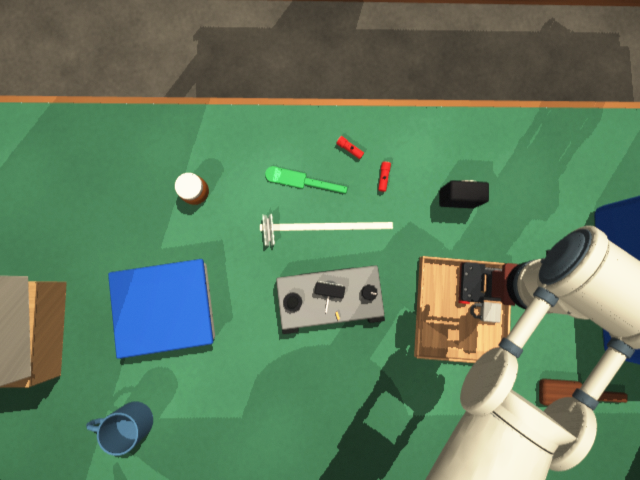

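The clip is still at (268,230). The torch is hidden under the gripper, so I'll check it after placing the clip.

```bash
python3 - <<'E'
from h import *
pick(0.662,0.0995,5.5,15)
place(-.055,0,-5)
r.reach([.40,0.15,.33],[180,0,0])
s=snap('top','top3'); cv2.imwrite('pics/z3.png',cv2.resize(s['frame'][190:380,250:520,::-1],None,fx=2.9,fy=2.9))
snap('scene','sc3')
E
```

```text
at t 21.71 tcp [0.6624 0.0994 0.1873] F [-0.4  0.9 -0.1] open 0.0878
grab t 22.71 tcp [0.662  0.0995 0.1859] F [-0.5  0.4  0.2] open 0.0238
lift t 23.52 tcp [0.6618 0.0995 0.3183] F [ 1.  -0.5 -1. ] open 0.0236
over t 25.28 tcp [ 0.431  -0.3247  0.32  ] F [-1.  -0.2 -0.2] open 0.0239
low t 26.27 tcp [ 0.4308 -0.3254  0.1962] F [0.5 0.8 0.7] open 0.0239
```

View pics/top3.png

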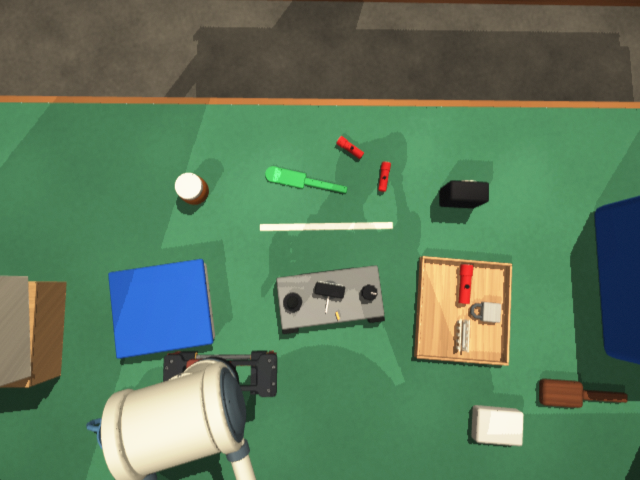

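View pics/sc3.png

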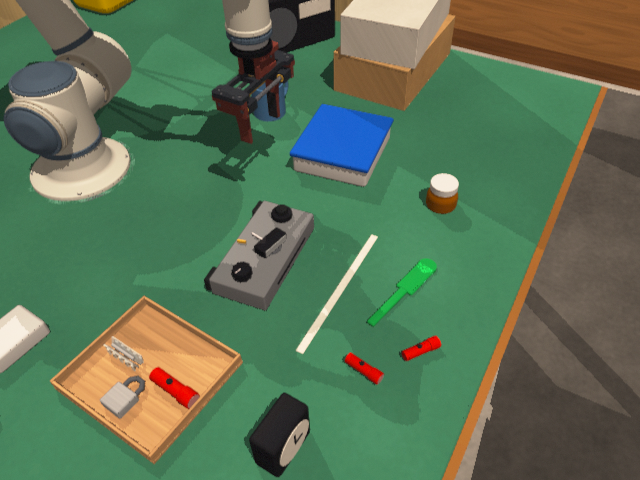

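All three things are in the tray: torch (465,284), padlock (487,312) and clip (462,336). I'll zoom in to rule out a tin.

```bash
python3 - <<'E'
from h import *
s=load('top3'); o=(250,190);f=4
cv2.imwrite('pics/z4.png',cv2.resize(s['frame'][190:340,250:410,::-1],None,fx=4,fy=4,interpolation=cv2.INTER_CUBIC))
E
```

```text
(no output)
```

View pics/z4.png

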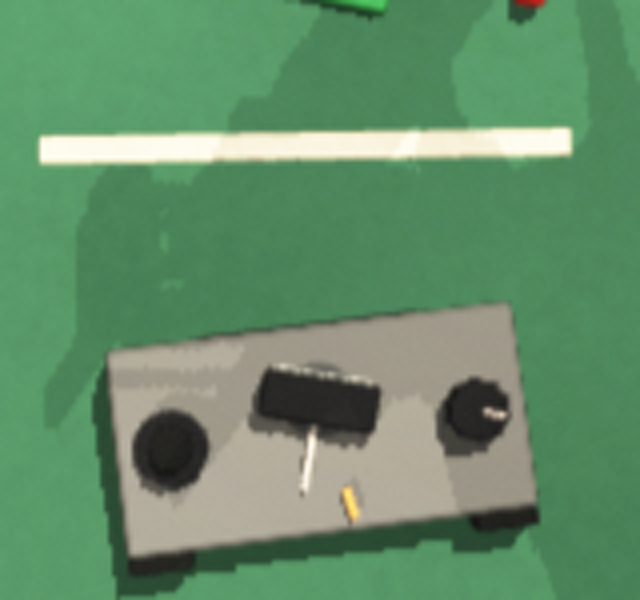

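There's no tin. I'll write a lamp pose estimator and a push helper.

```bash
cat >> h.py <<'E'
from scipy.optimize import least_squares
LINE=np.array([0.6633,-0.0301]); LY=np.radians(1.0)
def lampest(s):
    f=s['frame'].astype(int); mx=f.max(2);mn=f.min(2)
    m=((mx-mn<35)&(mx>70)).astype(np.uint8); m[:, :250]=0; m[:,420:]=0; m[:215]=0; m[350:]=0
    m=cv2.morphologyEx(m,cv2.MORPH_OPEN,np.ones((3,3),np.uint8))
    n,l,stt,c=cv2.connectedComponentsWithStats(m); i=1+np.argmax(stt[1:,4])
    cs,_=cv2.findContours((l==i).astype(np.uint8),cv2.RETR_EXTERNAL,cv2.CHAIN_APPROX_NONE)
    P=np.array([back(s,p[0][0],p[0][1],.045)[:2]*1000 for p in cs[0]],np.float32)
    (cx,cy),(w,h),a=cv2.minAreaRect(P)
    if w>h: a+=90; w,h=h,w
    a=(a+90)%180-90
    if abs(a)>45: a=a-180*np.sign(a)
    return np.array([cx/1000,cy/1000]),np.radians(a),(w,h)
def lampL(c,a):
    R=lambda t:np.array([[np.cos(t),-np.sin(t)],[np.sin(t),np.cos(t)]])
    fr=c+R(a)@[.055,0]; return R(LY).T@(fr-LINE),a-LY,c+R(a)@[-.065,.093],c+R(a)@[-.065,-.093]
def look(fn):
    s=snap('top',fn); c,a,wh=lampest(s); e,da,bl,br=lampL(c,a)
    print('lamp',np.round(c,4),'deg',round(np.degrees(a),2),np.round(wh,1),'front-in-line mm',np.round(e*1000,1),'rel deg',round(np.degrees(da),2),'BL',np.round(bl,4),'BR',np.round(br,4)); return c,a,e,da,bl,br
def push(b,xend,speed=.04):
    "b: bumper rear face point; xend: finger front x at end"
    z=.197; y=b[1]; yaw=0
    x0=b[0]-.010-.025
    r.reach([x0,y,.29],[180,0,yaw]); down(x0,y,z,yaw,speed=.15)
    r.servo_line([xend-.010,y,z],None,speed=speed); st('pushed')
    r.servo_line([xend-.045,y,z],None,speed=.1); r.servo_line([xend-.045,y,.29],None,speed=.2)
def away(): r.reach([.37,.18,.30],[180,0,0])
E
python3 - <<'E'
from h import *
s=load('top3'); c,a,wh=lampest(s); print(c,np.degrees(a),wh,lampL(c,a))
r.grab(20); st()
E
```

```text
[ 0.50784476 -0.03232804] 5.908884048461914 (127.7227783203125, 227.23269653320312) (array([-0.10067219,  0.00519179]), np.float64(0.08567618924428928), array([0.43361606, 0.0534863 ]), array([ 0.45276416, -0.13152546]))
 t 31.18 tcp [0.4  0.15 0.33] F [ 0.5 -0.2 -0.4] open 0.0006
```

```bash
python3 - <<'E'
from h import *
s=load('top3');f=s['frame']
for p in [(300,268),(300,275),(330,330),(290,333),(375,320),(385,325),(300,265),(320,250)]: print(p,f[p[1],p[0]])
E
sed -i 's/m=((mx-mn<35)&(mx>70))/m=((mx-mn<26)\&(mx>92)\&(f[...,0]>f[...,1]-4))/' h.py
python3 - <<'E'
from h import *
for n in ('top0','top3'):
  s=load(n); c,a,wh=lampest(s); print(c,np.degrees(a),wh)
E
```

```text
(300, 268) [ 73 128  86]
(300, 275) [126 123 109]
(330, 330) [ 88 154 104]
(290, 333) [38 55 40]
(375, 320) [32 31 27]
(385, 325) [ 71 128  86]
(300, 265) [ 74 131  88]
(320, 250) [ 76 133  89]
[ 0.51529089 -0.03469807] 6.954707622528076 (108.62836456298828, 217.88084411621094)
[ 0.51516913 -0.03466857] 6.987742900848389 (108.43814086914062, 217.93991088867188)
```

```bash
python3 - <<'E'
from h import *
c,a,_=lampest(load('top3')); e,da,bl,br=lampL(c,a); print(bl,br)
push(bl,bl[0]+.03); away(); look('p1')
E
```

```text
[0.43933783 0.04973294] [ 0.46196604 -0.13488549]
pushed t 33.98 tcp [0.4586 0.0508 0.1964] F [-9.1  6.3  5.5] open 0.0005
lamp [ 0.5301 -0.0422] deg -1.81 [108.1 217.4] front-in-line mm [-78.5 -12.4] rel deg -2.81 BL [0.4681 0.0529] BR [ 0.4622 -0.133 ]
```

View pics/p1.png

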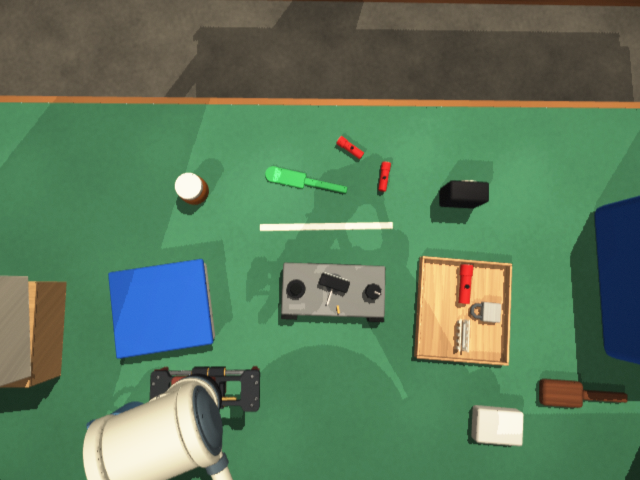

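The left push turned the lamp as predicted: its rear is square now, with the front about 78 mm short of the tape. I'll alternate sides.

```bash
python3 - <<'E'
from h import *
c,a,_=lampest(load('p1')); e,da,bl,br=lampL(c,a)
push(br,.497); away(); c,a,e,da,bl,br=look('p2')
push(bl,.52); away(); c,a,e,da,bl,br=look('p3')
push(br,.53); away(); c,a,e,da,bl,br=look('p4')
E
```

```text
pushed t 39.38 tcp [ 0.4864 -0.1342  0.197 ] F [-8.5 -6.2  5.3] open 0.0005
lamp [ 0.5479 -0.0329] deg 8.62 [108.1 217.3] front-in-line mm [-60.9   6.5] rel deg 7.62 BL [0.4697 0.0493] BR [ 0.4976 -0.1346]
pushed t 45.22 tcp [0.5091 0.0504 0.1962] F [-8.5  5.8  4.3] open 0.0007
lamp [ 0.5735 -0.0466] deg -6.3 [107.3 217.4] front-in-line mm [-35.5 -21.9] rel deg -7.3 BL [0.5191 0.053 ] BR [ 0.4987 -0.1319]
pushed t 50.65 tcp [ 0.5193 -0.1332  0.1968] F [-9.5 -5.1  4.8] open 0.0004
lamp [ 0.5895 -0.0382] deg 2.79 [107.1 217.4] front-in-line mm [-19.   -5.1] rel deg 1.79 BL [0.52   0.0515] BR [ 0.5291 -0.1343]
```

View pics/p4.png

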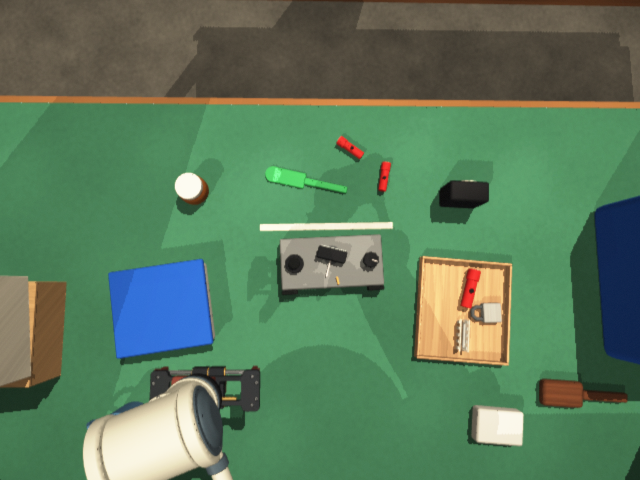

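The view shows the lamp nearly square and 19 mm short of the tape. The torch was knocked a little but is still in the tray at (470,288). Two final pushes should do it.

```bash
python3 - <<'E'
from h import *
c,a,_=lampest(load('p4')); e,da,bl,br=lampL(c,a)
push(bl,.542); away(); c,a,e,da,bl,br=look('p5')
push(br,.543); away(); c,a,e,da,bl,br=look('p6')
s=load('p6'); cv2.imwrite('pics/z6.png',cv2.resize(s['frame'][190:340,250:410,::-1],None,fx=4,fy=4,interpolation=cv2.INTER_CUBIC))
E
```

```text
pushed t 55.89 tcp [0.5313 0.0527 0.1966] F [-8.9  5.8  5.8] open 0.0005
lamp [ 0.5997 -0.0431] deg -3.65 [106.9 217.4] front-in-line mm [ -9.  -16.4] rel deg -4.65 BL [0.5407 0.0538] BR [ 0.5289 -0.1318]
pushed t 60.97 tcp [ 0.5324 -0.133   0.1969] F [-8.7 -4.8  5.2] open 0.0003
lamp [ 0.605  -0.0408] deg 0.08 [105.3 216.7] front-in-line mm [ -3.5 -10.6] rel deg -0.92 BL [0.5399 0.0521] BR [ 0.5401 -0.1339]
```

View pics/z6.png

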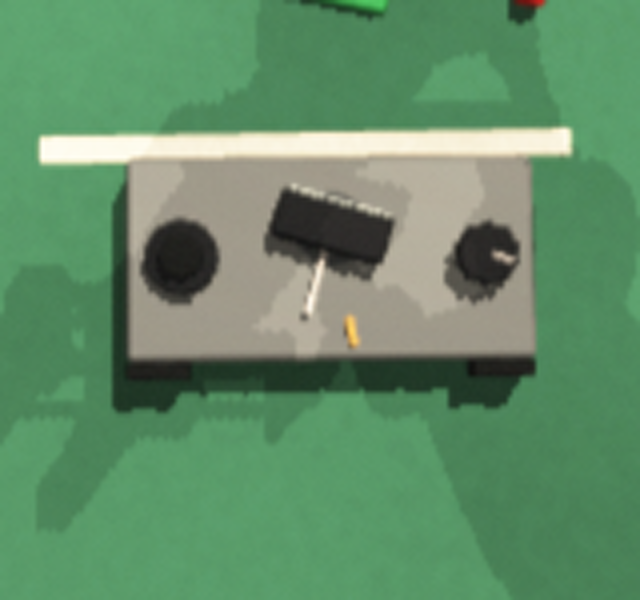

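The lamp is square on the tape's near edge. In the zoom the pointer tip is at (303,318), the mark's near end at (350,318) and the screw at (487,253). Next I'll compute the turn needed.

```bash
cat >> h.py <<'E'
def aimcalc(s,tip,mk,f,o):
    q=lambda u,v,z:back(s,(u+.5)/f+o[0]-.5,(v+.5)/f+o[1]-.5,z)[:2]
    c,a,_=lampest(s); piv=c+.015*np.array([np.cos(a),np.sin(a)])
    t=q(*tip,.051)-piv; m=q(*mk,.047)-piv
    th=lambda v:np.degrees(np.arctan2(v[1],v[0]))%360
    print('pivot',piv,'r',np.linalg.norm(t),np.linalg.norm(m),'ang',th(t),th(m),'screw deg',(th(m)-th(t))/.15)
E
python3 - <<'E'
from h import *
s=load('p6'); f,o=4,(250,190)
aimcalc(s,(304,319),(349,316),f,o)
print('knob',back(s,487.5/f+o[0]-.5,252.5/f+o[1]-.5,.067),'switch',back(s,180/f+o[0]-.5,258/f+o[1]-.5,.055))
r.let_go(); r.reach([.60,-.1,.36],[180,0,90]); snap('wrist','w6'); st()
E
```

```text
pivot [ 0.61998223 -0.0408152 ] r 0.049663276739135245 0.04658694449801963 ang 162.4634739742962 191.42688379470715 screw deg 193.08939880273974
knob [ 0.60712232 -0.12162181  0.067     ] switch [0.60507136 0.04018584 0.055     ]
 t 66.7 tcp [ 0.5999 -0.0994  0.3601] F [ 0.3 -0.2  0.3] open 0.088
```

View pics/w6.png

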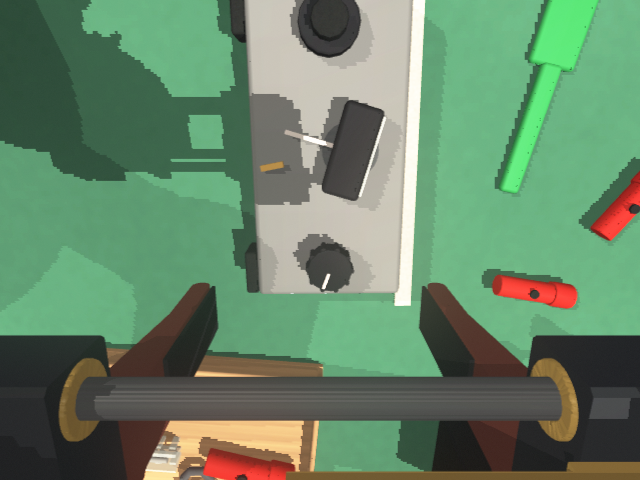

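The wrist view gives the screw at (330,267), pointer tip (287,132), mark near end (283,165) and switch (330,18).

```bash
python3 - <<'E'
from h import *
s=load('w6')
print('knob',back(s,330,267,.065)); print('sw',back(s,330,18,.055))
print('tip',back(s,286,132,.051),'mark',back(s,283.5,165.5,.046))
c,a,_=lampest(load('p6'));piv=c+[.015,0]
t=back(s,286,132,.051)[:2]-piv;m=back(s,283.5,165.5,.046)[:2]-piv
A=[np.degrees(np.arctan2(v[1],v[0]))%360 for v in(t,m)];print(A,np.linalg.norm(t),np.linalg.norm(m),(A[1]-A[0])/.15)
# front edge vs tape near edge in wrist at several v
print('front edge line', back(s,417,150,.0)[:2], back(s,400,150,.0)[:2])
for y in (-50,135): print(y,r.inverse_kinematics([.607,-.1215,.231],[180,0,y]))
E
```

```text
knob [ 0.60844519 -0.12060937  0.065     ]
sw [0.60747888 0.04079517 0.055     ]
tip [ 0.57812595 -0.02815499  0.051     ] mark [ 0.57547005 -0.05115923  0.046     ]
[np.float64(163.14619504586597), np.float64(193.0583272973417)] 0.04373479673872461 0.04569380346950861 199.4142150098382
front edge line [ 0.68019624 -0.04305621] [ 0.66640671 -0.04305287]
-50 [-1.44674889e+01  1.01044417e+01  8.28623838e+01 -2.54444375e-14
  8.70331745e+01  1.25532511e+02]
135 [-14.46748887  10.10444171  82.86238382   0.          87.03317447
 -59.46748887]
```

```bash
cat >> h.py <<'E'
def turn(x,y,yaw0,dyaw,sq=10,z=.2325):
    r.let_go(); r.reach([x,y,.30],[180,0,yaw0]); down(x,y,z,yaw0,speed=.1); r.grab(sq); st('grip')
    n=int(np.ceil(abs(dyaw)/40)); j=np.array(r.sense()['joints']); j6=j[5]
    q=np.array(r.inverse_kinematics([x,y,z],[180,0,yaw0]))
    for i in range(n):
        k=q.copy(); k[5]=q[5]-dyaw*(i+1)/n; r.move_joints(k); st('turn')
    r.let_go(); x,y=r.sense()['tcp_pos'][:2]; r.servo_line([x,y,.30],None,speed=.15)
def wl(fn):
    r.reach([.60,-.1,.36],[180,0,90]); return snap('wrist',fn)
E
python3 - <<'E'
from h import *
turn(.608,-.121,-50,150); wl('w7'); print(r.sense()['clock'])
E
```

```text
grip t 70.71 tcp [ 0.6076 -0.1215  0.2324] F [-4.5 -3.1  1.2] open 0.0316
turn t 71.38 tcp [ 0.6073 -0.1221  0.2324] F [-5.7 -5.7  2. ] open 0.0314
turn t 72.04 tcp [ 0.6076 -0.1226  0.2325] F [-3.3 -8.2  0.9] open 0.0316
turn t 72.72 tcp [ 0.608  -0.123   0.2324] F [ 0.  -9.  -0.4] open 0.0318
turn t 73.39 tcp [ 0.6083 -0.1226  0.2325] F [ 1.  -7.3 -2.1] open 0.0316
75.3917
```

View pics/w7.png

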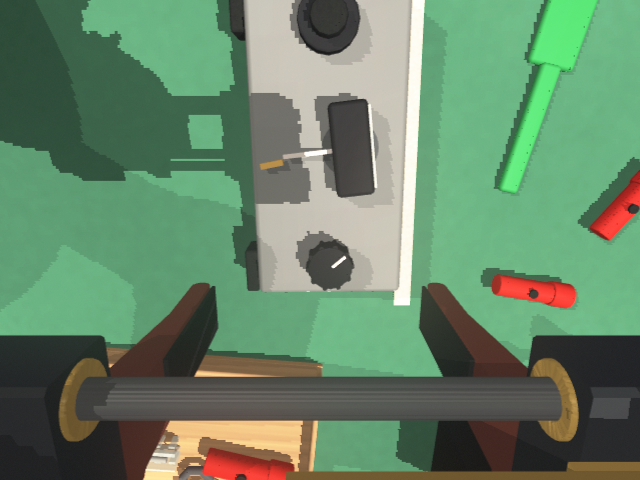

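```bash
python3 - <<'E'
from h import *
s=load('w7'); cv2.imwrite('pics/z7.png',cv2.resize(s['frame'][100:200,240:390,::-1],None,fx=5.3333,fy=5.33333,interpolation=cv2.INTER_CUBIC))
E
```

```text
(no output)
```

View pics/z7.png

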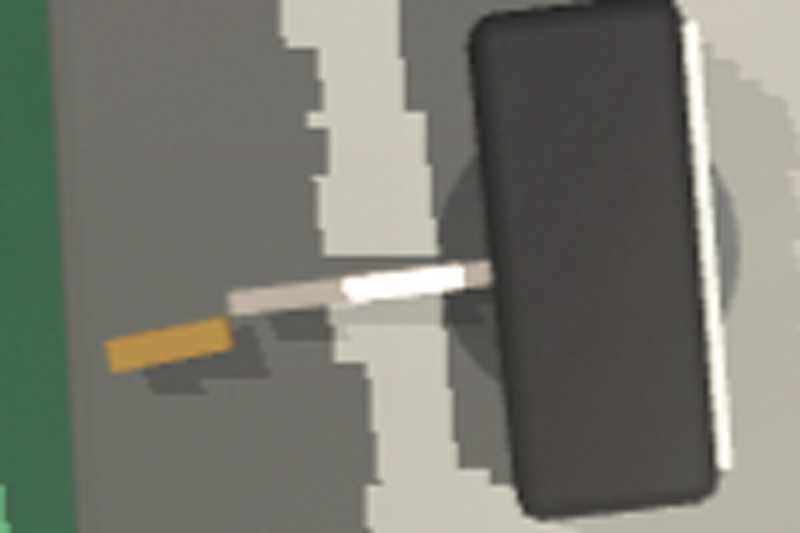

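```bash
cat >> h.py <<'E'
def wcalc(fn,tip,mk,f=16/3,o=(240,100),zm=.0465):
    s=load(fn); q=lambda p,z:back(s,(p[0]+.5)/f+o[0]-.5,(p[1]+.5)/f+o[1]-.5,z)[:2]
    t=q(tip,.051);m=q(mk,zm); d=m-t
    print('tip',t,'mark',m,'d mm',d*1000,'screw deg',np.degrees(-d[1]/.047)/.15)
E
python3 - <<'E'
from h import *
wcalc('w7',(230,302),(231,332))
E
```

```text
tip [ 0.57586638 -0.04464976] mark [ 0.57552967 -0.04887133] d mm [-0.33671319 -4.22156856] screw deg 34.30894489297466
```

```bash
python3 - <<'E'
from h import *
turn(.608,-.1215,60,34); wl('w8')
s=load('w8'); cv2.imwrite('pics/z8.png',cv2.resize(s['frame'][100:200,240:390,::-1],None,fx=5.3333,fy=5.33333,interpolation=cv2.INTER_CUBIC))
E
```

```text
grip t 77.88 tcp [ 0.6081 -0.1216  0.2325] F [ 1.8  0.  -0.5] open 0.0315
turn t 78.5 tcp [ 0.6081 -0.1216  0.2325] F [ 3.  -2.2 -1.2] open 0.0316
```

View pics/z8.png

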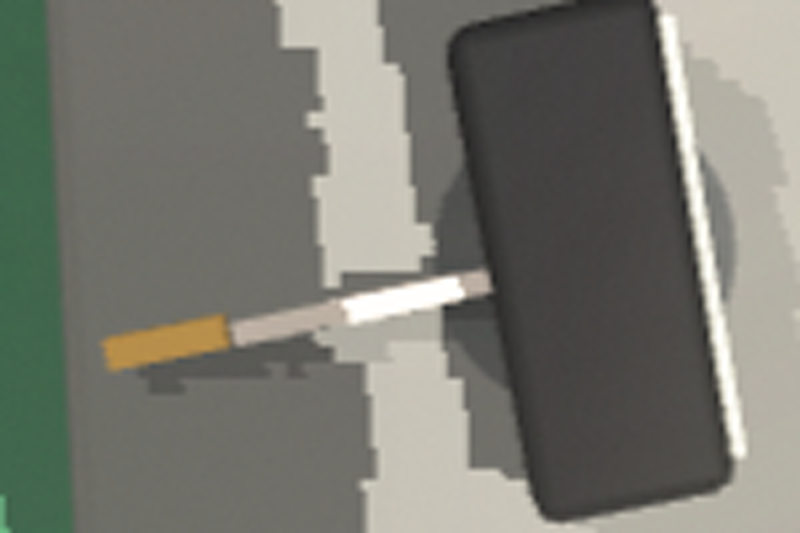

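The pointer tip at (232,334) meets the mark's near end at (230,332). Next I'll check the lamp pose, then press the switch.

```bash
python3 - <<'E'
from h import *
wcalc('w8',(232,334),(230,332))
away(); look('p8')
s=load('p8'); cv2.imwrite('pics/z9.png',cv2.resize(s['frame'][190:350,250:520,::-1],None,fx=2.9,fy=2.9,interpolation=cv2.INTER_CUBIC))
r.grab(10)
x,y=.6065,.0405
r.reach([x,y,.30],[180,0,0]); down(x,y,.253,0,speed=.1); r.wait(.2); f0=r.sense()['contact_force'][2]; st('pre')
z=.253; hit=None
while z>.226:
    z-=.001; r.servo_line([x,y,z],None,speed=.02); s=r.sense(); f=s['contact_force'][2]-f0
    print(round(z,3),round(s['tcp_pos'][2],4),round(f,1),end=' | ')
    if f>10: break
print(); r.wait(.2); st('pressed')
r.servo_line([x,y,.30],None,speed=.1); away(); look('p9')
E
```

```text
tip [ 0.57624819 -0.04879239] mark [ 0.57561533 -0.04891871] d mm [-0.63285895 -0.12632349] screw deg 1.0266386781406949
lamp [ 0.605 -0.039] deg 0.08 [105.3 217.3] front-in-line mm [-3.5 -8.8] rel deg -0.92 BL [0.5399 0.0539] BR [ 0.5401 -0.1321]
pre t 85.64 tcp [0.6067 0.0405 0.254 ] F [ 0.7  0.1 -0.4] open 0.0004
0.252 0.2521 1.6 | 0.251 0.2508 0.6 | 0.25 0.2499 0.4 | 0.249 0.2493 1.8 | 0.248 0.2482 2.2 | 0.247 0.2472 2.9 | 0.246 0.2461 3.6 | 0.245 0.2451 3.2 | 0.244 0.2442 4.1 | 0.243 0.2433 6.5 | 0.242 0.2433 9.9 | 0.241 0.2432 12.6 | 
pressed t 88.84 tcp [0.6065 0.0405 0.2432] F [-3.3  0.3 12.6] open 0.0004
lamp [ 0.605 -0.039] deg 0.08 [105.3 217.4] front-in-line mm [-3.5 -8.8] rel deg -0.92 BL [0.5399 0.0539] BR [ 0.5401 -0.1321]
```

View pics/z9.png

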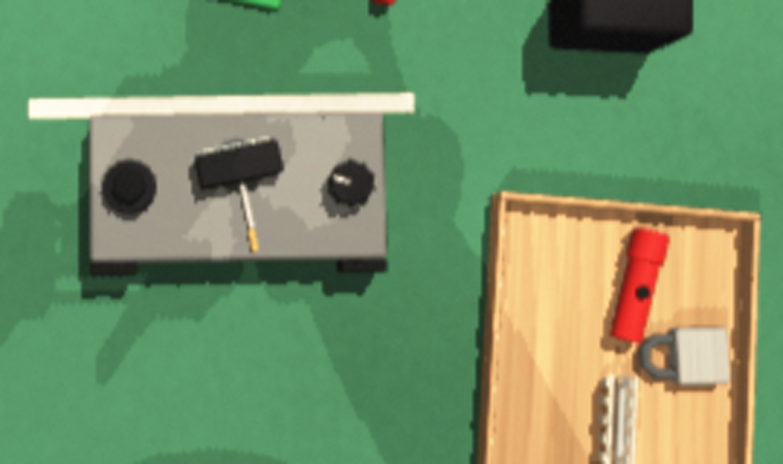

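The switch went down its full 6 mm to a hard stop at 0.2433. I'll check everything once more, then hand in.

```bash
python3 - <<'E'
from h import *
wl('w9'); away(); s=snap('top','p10')
cv2.imwrite('pics/z10.png',np.hstack([cv2.resize(load('w9')['frame'][100:200,240:390,::-1],(400,267)),cv2.resize(s['frame'][240:380,400:530,::-1],(400,267))]))
E
```

```text
(no output)
```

View pics/z10.png

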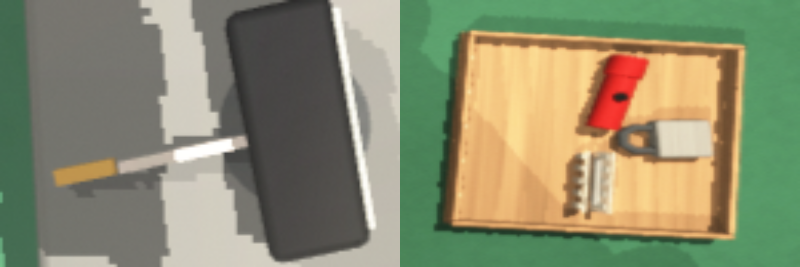

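View pics/p10.png

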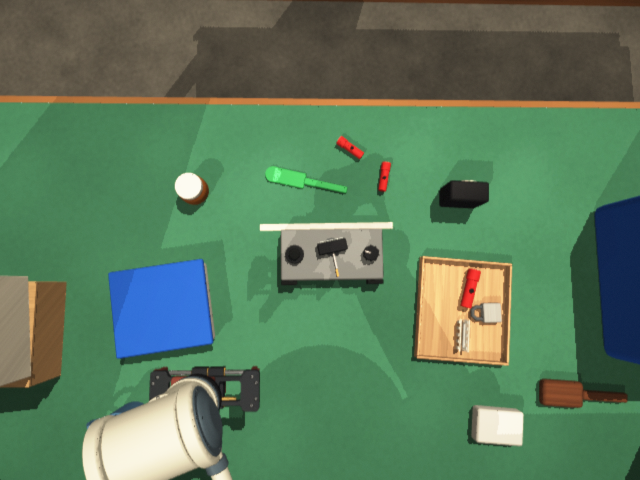

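The pointer still meets the mark, all three things are in the tray, and the bystanders haven't moved. The arm is clear.

```bash
python3 - <<'E'
from h import *
st(); r.hand_in(); print('ok')
E
```

```text
t 94.53 tcp [0.3702 0.1799 0.3002] F [1.1 0.3 0.1] open 0.0003
the job is handed in; nothing more can be done
ok
```

The lamp job is done and handed in at about 95 s of the 210 s allowed; the hand-in reports no verdict.

**What I did**
- I put the padlock, the large torch and the hair clip in the tray; there was no tin.
- I walked the lamp forward with six pushes, alternating left and right rear corners.
- I turned the aim screw about 184° anticlockwise in two grips.
- I pressed the switch fully in and let go.

**Last checks**

| Check | Reading | Limit |
|---|---|---|
| Front edge along x from the tape's near edge | about −3.5 mm | ±12 mm |
| Front edge sideways from the tape's middle | about −9 mm | ±45 mm |
| Angle to the tape | −0.9° | about 6.9° (0.12 rad) |
| Pointer tip to mark | about 0.6 mm | 3 mm |
| Switch travel | about 6 mm to a hard stop, at 12.6 N | above 4.2 mm |

- **Tray and bystanders:** all three things lay in the tray, the bystanders looked unmoved, and the arm was clear.
- **Switch release:** I pulled the finger clear, but did not measure the release.
- **Torch:** it shifted slightly inside the tray during the run, probably the announced knock, and stayed well inside.
- **Screw grip:** the first grip was about 2 mm off centre. It pressed sideways with up to 9 N and moved the lamp about 2 mm sideways.
- **Lamp position reading:** the lamp's depth came out at 105 mm instead of 110 mm, so the x reading may be off by 2 to 3 mm.

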